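Lock the casting mould with its wedge

TASK

Pick up the long tapered wooden wedge, set its thin end under the steel yoke bar on top of the mould and drive it in straight until the bar has risen as far as it goes and the mould is locked tight. Leave the wedge there, hands off, and leave the flat strip and the stubby chock where they lie.

Things in the scene. Friction and masses are not known exactly. Their poses are not given: they have to be found in the camera images.
- wedge_center (a point): Centre of the loose pale wooden wedge, 10.5 mm above its flat underside, on which it lies. 130 mm long (x), 40 mm wide (y, parallel sides), 0.09 kg. x points to the thin end, 8 mm high; the top rises evenly (1 in 5) to 34 mm at the thick end: 21 mm high at the centre, 28 mm at 35 mm from the centre towards the thick end, a good place to grip across the width.
- press: Casting mould fixed to the bench; origin at the centre of the underside of its 200 x 160 x 15 mm plywood base. On the base a closed aluminium mould block, 150 mm (x) by 100 mm (y), its flat top 66 mm above the origin. The yoke spans it across y. The wedge goes in along the press's +x, lying flat on the block's top, thin end first, from the -x side.
- yoke_underside (a point): Centre of the underside of the dark steel yoke bar, 30 (x) x 156 (y) x 18 mm high, over the middle of the block, axes as the press. Its rods stand at y = -66 and +66 mm, 110 mm clear between. Gap from block to bar: 16 mm, 22 mm when fully up. The bar first feels the wedge when the wedge's centre is 40 mm on the -x side of the bar's middle, and is fully up at about 10 mm.
- yoke (a joint): Height the yoke bar has risen, m: 0 = down and loose (start), 0.006 = fully up against its stop, tight. Its weight and a spring press it down with about 4 N; block and bar are smooth (friction about 0.3). Driving the wedge takes 3 to 6 N if it is pushed level from behind, up to about 12 N if it is held in the grip; the push rises steeply past 15 N at the stop. The wedge then stays put by friction.
- strip_center (a point): Bystander: centre of a flat pale wooden packing strip, 130 x 40 x 12 mm, the same height all along (no taper). Not used.
- chock_center (a point): Bystander: centre of a short steep pale wooden chock, 70 x 45 mm, 22 mm high at its thin end and 45 mm at the thick end, too high for the gap. Origin 17 mm above its underside, x to its thin end. Not used.

How it is judged:
At the end, for the whole second after the job is handed in: The yoke bar is held up at least 4.5 of its 6 mm by the wedge, which lies at rest on the mould block under the bar, its centre 30 mm before to 10 mm past the middle of the bar, within 25 mm of the middle sideways and within 15 degrees of straight (value of joint yoke above 0.0045 m and y of wedge_center in the frame of press between -0.025 and 0.025 m and x of wedge_center in the frame of press between -0.03 and 0.01 m and angle between the x axis of wedge_center and the x axis of press, either way round below 0.26 rad and angle between wedge_center's own z axis and vertical below 0.12 rad and linear speed of wedge below 0.01 m/s); the robot touches nothing.
It fails at once if the flat strip was moved more than 30 mm (distance of strip_center from where it was at the start of the episode above 0.03 m).
It fails at once if the stubby chock was moved more than 30 mm (distance of chock_center from where it was at the start of the episode above 0.03 m).
It also fails if it takes over 46 s, if anything falls off the work surface, if the arm or the gripper's body presses on something with over 40 N, if the wrist force passes 120 N, or if a joint passes its speed limit or range.

ROBOT

A 6-joint arm with a two-finger parallel gripper is mounted at the origin on a cart in front of the work surface, level with it; the furniture and walls round the work are solid. World frame = base frame: x ahead of the robot, y to its left, z up, the work surface at z = 0. Lengths are in m, angles in rad, forces in N, time in s.
With the tool pointing down it reaches from about 0.225 to 0.875 m from the base axis. Payload 3.4 kg.
Tool frame: the origin (TCP) lies at the very end of the fingers, on their centre line; the grasp point (between the pads) lies 19 mm behind it; z points along the fingers, y is the direction in which the jaws open and shut (so a half turn about z gives the same grasp; the last joint's range is limited). The gripper opens to 85 mm and grips with 20 to 120 N. Pads are 22 mm wide; open, the fingers measure 114 mm over their backs; the gripper's body (76 mm by 85 mm) begins 54 mm behind the grasp point. The pads swing forward as they close: fully open they stand 13 mm farther back than shut.
Start: joints at [-1.406, 0.276, 1.505, -0, 1.361, -0.121], TCP at [0.162, -0.552, 0.231] pointing down, gripper open.
Joint ranges: [-2.89, 2.89], [-0.75, 2.08], [0.22, 2.7], [-1.18, 4.32], [0.11, 2.71], [-2.7, 2.7]. Speed limits (rad/s): [2.57, 2.57, 3.14, 3.14, 3.14, 3.14].

INTERFACE

Orientations are given as a unit quaternion [w, x, y, z].
In Python, from rig import manip, eyes gives the robot as it stands. The module is installed in compiled form; this text tells all that it offers.
- The arm moves only by the tool servo_tool, never from a script. Its argument "deltas" is one flat list of numbers, 6 for each row, row after row: the shift along the tool's x, y, z in cm, then the turn, a rotation vector about the tool's x, y, z in degrees. A call has 1 to 20 rows; each row shifts and turns the pose as measured when the row begins, along the tool's axes as they then stand; what a row does not reach is not made up. A row lasts 1/10 s, in which the tool goes at most 50 mm and 8.59 degrees, less where a joint would pass 70% of its speed; a pose out of reach is approached as far as the arm can. A call with a gripper value outside its range is refused whole. "jaw" is the finger opening in cm, from 0 to 8.54, set as the call begins (left out, the last holds). The fingers move at their own pace and stop on an object; "grip_force" is the grip in N (left out, the last holds). Time passes only in rows, so rows that do not move let the fingers close. It gives the time, the measured TCP pose, the force and the opening at its end, in the units of the state.
- manip.get_state(): the state, without advancing time (a new reading comes with each control period).
- eyes.get_image(name): name is "scene" or "top" or "wrist"; returns (picture, depth): 480x640x3 uint8, red, green, blue; 480x640 float32, m along the optical axis (not along the pixel's ray), 0 where there is no reading.
- eyes.get_calibration(name): a dict with "camera_matrix" (3x3 intrinsics, pixels), "rvec" (rotation vector, rad) and "tvec" (3), from world to camera coordinates, as OpenCV has them. Camera axes: x right, y down, z forward; pixel columns grow to the right and rows downward; lengths in m; the calibration is good to about 2 mm. A picture is of the moment at which its call begins: read the wrist's pose just before it. get_calibration takes no time and is no camera call; for the wrist camera it gives the pose at the moment of the call.
- manip.sign_off(): hands the job in, once; it reports no verdict.
The state is a dict: "clock": time; "qpos": joint angles; "qd": joint speeds; "effort": joint torques, N m; "position": TCP position; "ee_rot": TCP orientation; "contact_force": force on the tool from outside, world axes, zero at the start; "moment": the same for the moment, N m; "width": finger opening in m.
Only numpy, scipy, OpenCV 4.12 (cv2) and the standard library are available. Lean on these libraries where they do the work, as an engineer would, in place of code of your own. Each camera call takes 0.05 s, during which the arm holds its last target.

## Working session

There is one attempt and no reset: what is moved stays moved. The work goes in short steps, Python scripts to look and compute and a tool call to move; the robot and the scene stay as the last step left them, time stands still between calls to the robot, and variables do not carry over. Pictures are saved under pics/ and viewed, and the job is handed in when it is done.

Besides the shell and the picture viewer there is one more tool, called after ">>>" as a command line: name --argument value ..., lists and objects as JSON in quotes. servo_tool: Moves the arm, as the interface text tells. Its arguments: {"type":"object","properties":{"deltas":{"type":"array","items":{"type":"number"}},"jaw":{"type":"number"},"grip_force":{"type":"number"}},"required":["deltas"]}

```bash
mkdir -p pics
cat > h.py <<'E'
from rig import manip, eyes
import numpy as np, cv2
def cal(n):
    c=eyes.get_calibration(n);K=np.array(c["camera_matrix"]);R=cv2.Rodrigues(np.array(c["rvec"],float))[0];t=np.array(c["tvec"],float).reshape(3);return K,R,t
def grab(n,f):
    c=cal(n);p,d=eyes.get_image(n);cv2.imwrite(f"pics/{f}.png",p[:,:,::-1]);np.savez(f"pics/{f}.npz",p=p,d=d,K=c[0],R=c[1],t=c[2]);return p,d,c
def world(d,c):
    K,R,t=c;v,u=np.mgrid[:480,:640];X=np.stack([(u-K[0,2])/K[0,0]*d,(v-K[1,2])/K[1,1]*d,d],-1);return (X-t)@R
E
python3 - <<'E'
from h import *
for n in("scene","top"):
    p,d,c=grab(n,n+"0");print(n,c[0][0,0],-c[1].T@c[2],(d>0).mean())
print(manip.get_state())
E
```

```text
scene 528.6767685704103 [-0.47299818  0.49218799  0.57271989] 0.972275390625
top 607.6574809505519 [0.42149577 0.01356323 1.4175795 ] 0.9958430989583333
{'clock': 0.1, 'qpos': array([-1.40597793e+00,  2.76546944e-01,  1.50599766e+00,  1.36912434e-05,
        1.36069318e+00, -1.21004363e-01]), 'qd': array([ 0.00025689, -0.00102615, -0.00182223,  0.00087825, -0.00172584,
        0.00137332]), 'effort': array([ 9.89591063e-04, -4.17699945e+01, -2.46404850e+01, -3.32944173e-04,
        5.84251306e-03, -1.28838150e-05]), 'position': array([ 0.16204039, -0.55121473,  0.23052108]), 'ee_rot': array([-8.22513485e-04,  9.89805406e-01,  1.42423950e-01, -1.13261892e-05]), 'contact_force': array([-0.11211751,  0.45273348, -0.27046836]), 'moment': array([-0.04091776, -0.03926377, -0.01795832]), 'width': 0.08538139888333297}
```

View pics/top0.png

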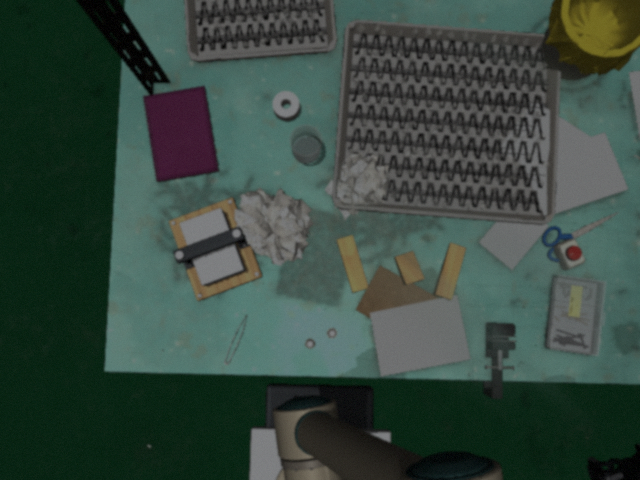

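View pics/scene0.png

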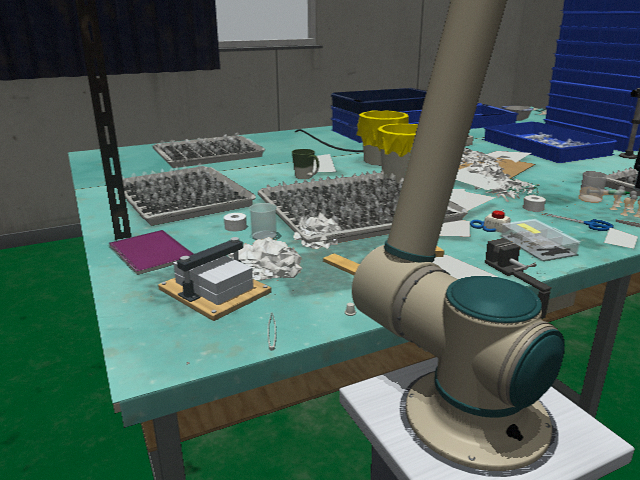

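The top view shows the press at about (215,250). The pale pieces are at (352,264), (408,268, short, so the chock) and (450,271). Next I'll measure their heights along their length.

Run:
```python
from h import *
z=np.load("pics/top0.npz");p,d=z['p'],z['d'];c=(z['K'],z['R'],z['t']);W=world(d,c)
cv2.imwrite("pics/topz.png",cv2.resize(p[180:320,150:490,::-1],None,fx=2.3,fy=2.3,interpolation=cv2.INTER_CUBIC))
hsv=cv2.cvtColor(p,cv2.COLOR_RGB2HSV)
for q in[(352,264),(408,268),(450,271),(240,285),(300,300),(330,300)]:print(q,hsv[q[1],q[0]],W[q[1],q[0]])
m=cv2.inRange(hsv,(10,70,90),(28,255,255))
m[:,:160]=0;m[:200]=0;m[320:]=0
n,l,s,ce=cv2.connectedComponentsWithStats(m)
for i in range(1,n):
    if s[i,4]<200: continue
    P=W[l==i];r=cv2.minAreaRect(P[:,:2].astype(np.float32));print(s[i],ce[i].round(),"rect",r,)
    cc=P.mean(0);u,S,V=np.linalg.svd(P[:,:2]-cc[:2],full_matrices=False);a=(P[:,:2]-cc[:2])@V[0]
    print(" axis",V[0],"z fit",np.polyfit(a,P[:,2],1),"len",np.ptp(a),[ (round(P[(a>b)&(a<b+.02),2].mean(),4)) for b in np.arange(-.06,.06,.02) if ((a>b)&(a<b+.02)).any()])
```

```text
(352, 264) [ 20 110 121] [ 0.52942561 -0.06478752  0.0112629 ]
(408, 268) [ 20 102 113] [ 0.52138895 -0.19127987  0.03587914]
(450, 271) [ 22 103 126] [ 0.51751832 -0.28948528  0.02516597]
(240, 285) [71 48 90] [0.474895   0.19400244 0.00539334]
(300, 300) [ 79  64 116] [0.44342361 0.05389969 0.00401236]
(330, 300) [80 63 93] [ 0.44500709 -0.01564524  0.00578184]
[171 200  65  48 658] [202. 219.] rect ((0.5672234296798706, 0.16436289250850677), (0.39125338196754456, 0.1510934680700302), 67.09539031982422)
 axis [-0.36612095  0.93056727] z fit [-0.35526027  0.022386  ] len 0.2541304742596974 [np.float64(0.017), np.float64(0.0157), np.float64(0.0157), np.float64(0.0157), np.float64(0.0154), np.float64(0.0167)]
[337 236  31  56 904] [352. 263.] rect ((0.531429648399353, -0.06494545936584473), (0.12875348329544067, 0.038141537457704544), 17.81190299987793)
 axis [-0.94924579 -0.31453525] z fit [0.0014339  0.01282314] len 0.1289663144474908 [np.float64(0.0127), np.float64(0.0128), np.float64(0.013), np.float64(0.0128), np.float64(0.0128), np.float64(0.0131)]
[436 244  29  55 847] [450. 27
[... 287 characters left out ...]
64(0.0285), np.float64(0.0321)]
[ 187  246   74   54 1029] [226. 277.] rect ((0.49812960624694824, 0.1627333164215088), (0.3080226480960846, 0.13273991644382477), 86.12211608886719)
 axis [ 0.36332869 -0.93166103] z fit [0.30285367 0.02094932] len 0.255124382779532 [np.float64(0.0152), np.float64(0.0157), np.float64(0.0159), np.float64(0.0154), np.float64(0.0153), np.float64(0.0152)]
[396 252  28  33 538] [409. 268.] rect ((0.4889029562473297, -0.09581409394741058), (0.06963451951742172, 0.25013241171836853), 18.40717124938965)
 axis [-0.99958516  0.02880113] z fit [1.6977508  0.03965191] len 0.14422906162842403 [np.float64(0.0255), np.float64(0.0313), np.float64(0.0385), np.float64(0.0429)]
```

View pics/topz.png

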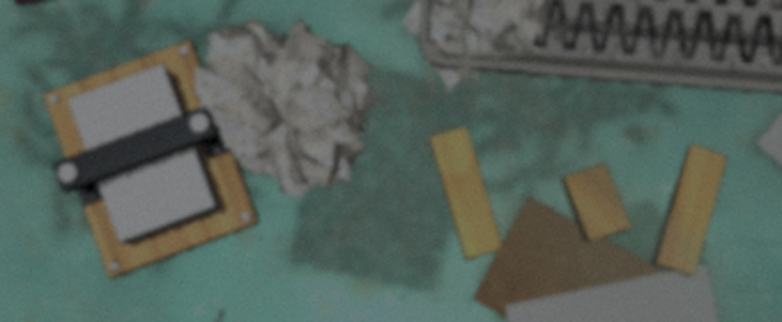

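Run:
```python
from h import *
z=np.load("pics/top0.npz");p,d=z['p'],z['d'];c=(z['K'],z['R'],z['t']);W=world(d,c)
hsv=cv2.cvtColor(p,cv2.COLOR_RGB2HSV)
def rect(M,name):
    n,l,s,ce=cv2.connectedComponentsWithStats(M.astype(np.uint8));i=1+s[1:,4].argmax()
    P=W[l==i];r=cv2.minAreaRect(P[:,:2].astype(np.float32));print(name,len(P),P[:,2].mean(),[np.round(x,4) for x in r]);print(cv2.boxPoints(r).round(4).tolist());return P
wood=cv2.inRange(hsv,(10,70,90),(28,255,255))>0
X,Y,Z=W[...,0],W[...,1],W[...,2]
box=lambda a,b,e,f:(X>a)&(X<b)&(Y>e)&(Y<f)
P=rect(wood&box(.4,.62,-.37,-.24)&(Z<.045),"wedge");A=np.c_[P[:,:2]-P[:,:2].mean(0),np.ones(len(P))];k=np.linalg.lstsq(A,P[:,2],rcond=None)[0];print(P.mean(0),k,np.hypot(*k[:2]),np.degrees(np.arctan2(-k[1],-k[0])))
rect(wood&box(.4,.62,-.24,-.14)&(Z<.06),"chock")
rect(wood&box(.4,.62,-.12,-.0)&(Z<.045),"strip")
rect((wood&box(.38,.75,.1,.4)&(Z<.03)&(Z>.007))|(box(.4,.7,.13,.36)&(Z>.05)&(Z<.2)),"base+")
pr=box(.4,.7,.1,.4)
rect(pr&(Z>.06)&(Z<.072),"block?")
rect(pr&(Z>.085)&(Z<.2),"yoke")
for a,b in[(.06,.072),(.072,.085),(.085,.1),(.1,.11),(.11,.13),(.13,.2)]:
  M=pr&(Z>a)&(Z<b);print(a,b,M.sum(),W[M].mean(0) if M.any() else'')
```

```text
wedge 846 0.022117845081396536 [array([ 0.5195, -0.2915]), array([0.0382, 0.1282]), np.float64(72.769)]
[[0.45260000228881836, -0.2906999886035919], [0.5751000046730042, -0.3287000060081482], [0.5863999724388123, -0.2921999990940094], [0.46389999985694885, -0.2542000114917755]]
[ 0.5186906  -0.29092175  0.02211785] [-0.18592673  0.09205754  0.02211785] 0.20746888741938077 -26.341303709858078
chock 536 0.034510386838662886 [array([ 0.522 , -0.1942]), array([0.0699, 0.0421]), np.float64(20.2721)]
[[0.4819999933242798, -0.18649999797344208], [0.4966000020503998, -0.22599999606609344], [0.5620999932289124, -0.20180000364780426], [0.5475000143051147, -0.1623000055551529]]
strip 904 0.012823135044276292 [array([ 0.5314, -0.0649]), array([0.1288, 0.0381]), np.float64(17.8119)]
[[0.4643000066280365, -0.06650000065565109], [0.47600001096725464, -0.10279999673366547], [0.5985999703407288, -0.06340000033378601], [0.586899995803833, -0.02710000053048134]]
base+ 5104 0.05675570200013924 [array([0.5586, 0.2545]), array([0.1983, 0.1583]), np.float64(22.6157)]
[[0.436599999666214, 0.2894000113010406
[... 237 characters left out ...]
[0.4702000021934509, 0.2718999981880188], [0.5081999897956848, 0.1784999966621399], [0.5670999884605408, 0.20239999890327454], [0.5291000008583069, 0.29580000042915344]]
yoke 1034 0.10082056512925996 [array([0.5589, 0.2537]), array([0.0315, 0.1567]), np.float64(22.2431)]
[[0.5146999955177307, 0.32030001282691956], [0.5740000009536743, 0.1753000020980835], [0.6031000018119812, 0.18719999492168427], [0.5437999963760376, 0.33219999074935913]]
0.06 0.072 2391 [0.56140805 0.24451222 0.06647412]
0.072 0.085 78 [0.55388668 0.23664351 0.07323591]
0.085 0.1 422 [0.55755004 0.25048676 0.09704351]
0.1 0.11 591 [0.55832558 0.2542011  0.10313754]
0.11 0.13 21 [0.56080435 0.2476417  0.11151517]
0.13 0.2 0
```

```bash
cat >> h.py <<'E'
from scipy.spatial.transform import Rotation as Ro
def to(x,y,z,yaw):
    s=manip.get_state();q=s['ee_rot'];R=Ro.from_quat([q[1],q[2],q[3],q[0]])
    a=np.radians(yaw);T=Ro.from_matrix(np.array([[np.cos(a),np.sin(a),0],[np.sin(a),-np.cos(a),0],[0,0,-1]]))
    print("clock",s['clock'],"pos",s['position'].round(4),"F",s['contact_force'].round(2),"w",round(s['width'],4))
    print("turn deg",(R.inv()*T).as_rotvec(degrees=True).round(2))
    dp=np.array([x,y,z])-s['position']
    print("shift cm now",(R.inv().apply(dp)*100).round(2)," after turn",(T.inv().apply(dp)*100).round(2))
E
python3 -c "
from h import *
to(.486,-.281,.13,-17.2)"
```

```text
clock 0.1 pos [ 0.162  -0.5512  0.2305] F [-0.11  0.45 -0.27] w 0.0854
turn deg [-9.000e-02  2.000e-02  3.358e+01]
shift cm now [ 38.7  -16.77  10.09]  after turn [ 22.96 -35.39  10.05]
```

>>> servo_tool --deltas '[0, 0, 0, 0, 0, 8.4, 0, 0, 0, 0, 0, 8.4, 0, 0, 0, 0, 0, 8.4, 0, 0, 0, 0, 0, 8.4, 1.9, -2.9, 0.5, 0, 0, 0, 1.9, -2.9, 0.8, 0, 0, 0, 1.9, -2.9, 0.8, 0, 0, 0, 1.9, -2.9, 0.8, 0, 0, 0, 1.9, -2.9, 0.8, 0, 0, 0, 1.9, -2.9, 0.8, 0, 0, 0, 1.9, -2.9, 0.8, 0, 0, 0, 1.9, -2.9, 0.8, 0, 0, 0, 1.9, -2.9, 0.8, 0, 0, 0, 1.9, -2.9, 0.8, 0, 0, 0, 1.9, -2.9, 0.8, 0, 0, 0, 1.9, -2.9, 0.8, 0, 0, 0]' --jaw 5.4

```text
clock: 1.7
position: [0.4949, -0.2838, 0.1283]
ee_rot: [-0.004, 0.986, -0.164, -0.004]
contact_force: [0.8, -1.2, -0.2]
width: 0.0539
```

```bash
python3 -c "
from h import *
to(.486,-.281,.13,-17.2);grab('wrist','w1')"
```

```text
clock 1.7 pos [ 0.4949 -0.2838  0.1283] F [ 0.78 -1.17 -0.15] w 0.0539
turn deg [-0.37  0.5  -1.66]
shift cm now [-0.93  0.02 -0.17]  after turn [-0.93 -0.   -0.17]
```

View pics/w1.png

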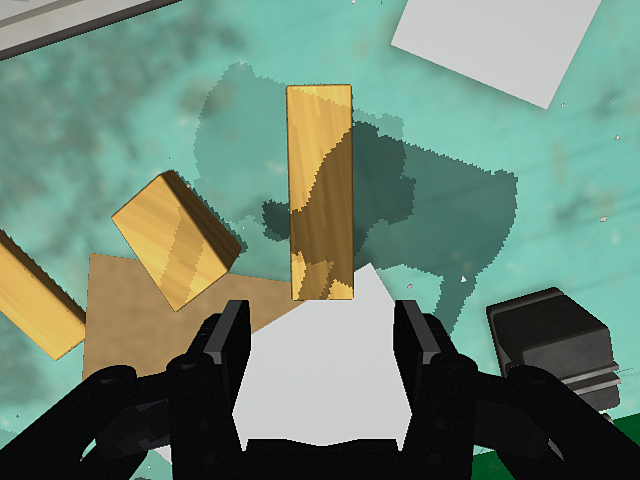

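The wrist view shows the wedge at columns 288–353 and rows 85–300, centred between the fingers (midline about 321). The chock is clear at the left. I'll refine the wedge pose from this view.

Run:
```python
from h import *
z=np.load("pics/w1.npz");p,d=z['p'],z['d'];c=(z['K'],z['R'],z['t']);W=world(d,c)
X,Y,Z=W[...,0],W[...,1],W[...,2]
m=(d>0)&(Z>.006)&(Z<.04)&(X>.4)&(X<.62)&(Y<-.24)&(Y>-.345)
hsv=cv2.cvtColor(p,cv2.COLOR_RGB2HSV);m&=cv2.inRange(hsv,(10,70,40),(30,255,255))>0
P=W[m];r=cv2.minAreaRect(P[:,:2].astype(np.float32));print(len(P),r,cv2.boxPoints(r).round(4).tolist())
ce=np.array(r[0]);print(ce)
```

```text
13939 ((0.511542022228241, -0.2821677029132843), (0.05271372199058533, 0.15135420858860016), 71.4791259765625) [[0.43140000104904175, -0.2831000089645386], [0.5748999714851379, -0.3312000036239624], [0.59170001745224, -0.28119999170303345], [0.448199987411499, -0.23309999704360962]]
[ 0.51154202 -0.2821677 ]
```

Run:
```python
from h import *
z=np.load("pics/w1.npz");p,d=z['p'],z['d'];c=(z['K'],z['R'],z['t']);W=world(d,c)
v,u=np.mgrid[:480,:640];hsv=cv2.cvtColor(p,cv2.COLOR_RGB2HSV)
m=((cv2.inRange(hsv,(10,90,40),(30,255,255))>0)&(u>275)&(u<365)&(v>75)&(v<305)&(W[...,2]>.005)).astype(np.uint8)
m=cv2.morphologyEx(m,cv2.MORPH_OPEN,np.ones((9,9)))
n,l,s,ce=cv2.connectedComponentsWithStats(m);i=1+s[1:,4].argmax();print(s[i])
P=W[l==i];r=cv2.minAreaRect(P[:,:2].astype(np.float32));print(r,cv2.boxPoints(r).round(4).tolist(),P[:,2].min(),P[:,2].max())
a=np.radians(r[2]-90);e=np.array([np.cos(a),np.sin(a)]);print("grip",np.array(r[0])-.035*e);to(*(np.array(r[0])-.035*e),.06,r[2]-90)
```

```text
[  286    84    68   216 13818]
((0.515251874923706, -0.2886098027229309), (0.043837957084178925, 0.14053592085838318), 70.9786376953125) [[0.4417000114917755, -0.2863999903202057], [0.5745000243186951, -0.33219999074935913], [0.5888000130653381, -0.290800005197525], [0.4560000002384186, -0.24500000476837158]] 0.0050170419240984435 0.27015106636629455
grip [ 0.48216298 -0.27720258]
clock 1.75 pos [ 0.4986 -0.2798  0.1269] F [ 3.42  2.03 -1.19] w 0.0541
turn deg [-0.67  0.43  0.25]
shift cm now [-1.59  0.36  6.7 ]  after turn [-1.64  0.29  6.69]
```

>>> servo_tool --deltas '[-0.6, 0, 2, 0, 0, 0, -0.6, 0, 2, 0, 0, 0, 0, 0, 2, 0, 0, 0, 0, 0, 0, 0, 0, 0, 0, 0, 0, 0, 0, 0]'

```text
clock: 2.25
position: [0.4883, -0.2721, 0.0637]
ee_rot: [-0.007, 0.987, -0.16, -0.004]
contact_force: [-0.0, 0.5, 0.5]
width: 0.0543
```

```bash
python3 -c "
from h import *
to(.486,-.281,.004,-17.3)"
```

```text
clock 2.25 pos [ 0.4883 -0.2721  0.0637] F [-0.03  0.46  0.52] w 0.0543
turn deg [-0.74  0.56 -1.1 ]
shift cm now [0.12 1.   5.96]  after turn [0.04 0.92 5.97]
```

>>> servo_tool --deltas '[0, 0.9, 0, -0.7, 0.5, -1.1, 0, 0, 0, 0, 0, 0, 0, 0, 0, 0, 0, 0]'

```text
clock: 2.55
position: [0.4863, -0.2829, 0.0659]
ee_rot: [0.001, 0.989, -0.15, 0.002]
contact_force: [-0.0, -0.5, -0.1]
width: 0.0539
```

```bash
python3 -c "
from h import *
to(.486,-.281,.004,-17.3);grab('wrist','w2')"
```

```text
clock 2.55 pos [ 0.4863 -0.2829  0.0659] F [-0.05 -0.51 -0.11] w 0.0539
turn deg [ 0.11 -0.19  0.07]
shift cm now [-0.11 -0.19  6.19]  after turn [-0.09 -0.17  6.19]
```

View pics/w2.png

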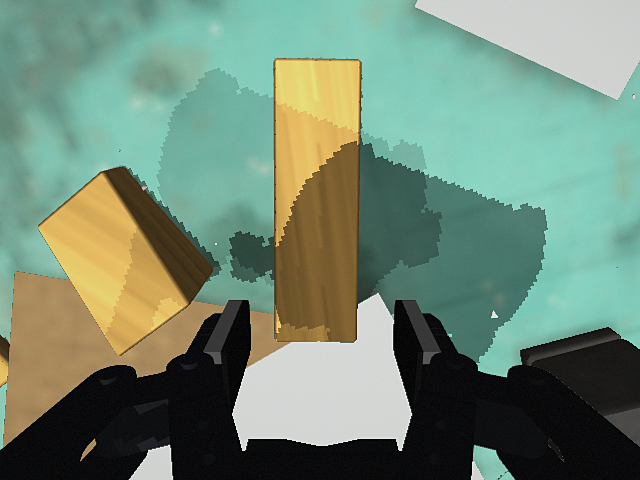

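The wedge (columns 275–358, centre about 317) sits about 2 mm left of the finger midline, which agrees with the computed shift. Descending.

>>> servo_tool --deltas '[-0.1, -0.2, 1.5, 0, 0, 0, 0, 0, 1.5, 0, 0, 0, 0, 0, 1.3, 0, 0, 0, 0, 0, 0.8, 0, 0, 0, 0, 0, 0.3, 0, 0, 0, 0, 0, 0, 0, 0, 0]'

```text
clock: 3.2
position: [0.4889, -0.2834, 0.0141]
ee_rot: [0.003, 0.989, -0.15, 0.006]
contact_force: [-0.3, 0.2, 0.2]
width: 0.0539
```

```bash
python3 -c "
from h import *
to(.486,-.281,.004,-17.3)"
```

```text
clock 3.2 pos [ 0.4889 -0.2834  0.0141] F [-0.29  0.18  0.24] w 0.0539
turn deg [ 0.28 -0.69  0.02]
shift cm now [-0.36 -0.15  1.  ]  after turn [-0.35 -0.14  1.01]
```

>>> servo_tool --deltas '[-0.3, -0.1, 0.6, 0.3, -0.7, 0, 0, 0, 0, 0, 0, 0, 0, 0, 0.2, 0, 0, 0, 0, 0, 0, 0, 0, 0]'

```text
clock: 3.6
position: [0.4872, -0.2822, 0.0069]
ee_rot: [0.0, 0.989, -0.15, 0.001]
contact_force: [-0.8, -0.0, -0.6]
width: 0.0537
```

```bash
python3 -c "
from h import *
to(.486,-.281,.004,-17.3)"
```

```text
clock 3.6 pos [ 0.4872 -0.2822  0.0069] F [-0.76 -0.02 -0.65] w 0.0537
turn deg [ 0.01 -0.09  0.02]
shift cm now [-0.15 -0.08  0.29]  after turn [-0.15 -0.08  0.29]
```

Nearly level and in place, so I'll close the jaws with 50 N.

>>> servo_tool --deltas '[-0.1, -0.1, 0.2, 0, 0, 0, 0, 0, 0, 0, 0, 0, 0, 0, 0, 0, 0, 0, 0, 0, 0, 0, 0, 0, 0, 0, 0, 0, 0, 0, 0, 0, 0, 0, 0, 0, 0, 0, 0, 0, 0, 0]' --jaw 3 --grip_force 50

```text
clock: 4.3
position: [0.4868, -0.2811, 0.0052]
ee_rot: [0.001, 0.989, -0.15, 0.001]
contact_force: [0.4, -0.0, -0.2]
width: 0.0389
```

>>> servo_tool --deltas '[0, 0, -1, 0, 0, 0, 0, 0, -2, 0, 0, 0, 0, 0, -3, 0, 0, 0, 0, 0, -3, 0, 0, 0, 0, 0, -3, 0, 0, 0, 0, 0, -3, 0, 0, 0, 0, 0, -2, 0, 0, 0, 0, 0, 0, 0, 0, 0]'

```text
clock: 5.1
position: [0.4847, -0.2795, 0.184]
ee_rot: [-0.001, 0.989, -0.15, -0.001]
contact_force: [0.7, -0.9, -0.0]
width: 0.0388
```

```bash
python3 -c "
from h import *
grab('wrist','w3');to(.375,.178,.16,22.3)"
```

```text
clock 5.15 pos [ 0.484  -0.2789  0.1825] F [ 0.27  0.79 -0.99] w 0.0392
turn deg [ -0.17   0.17 -39.57]
shift cm now [-23.97 -40.39   2.41]  after turn [  7.25 -46.41   2.25]
```

View pics/w3.png

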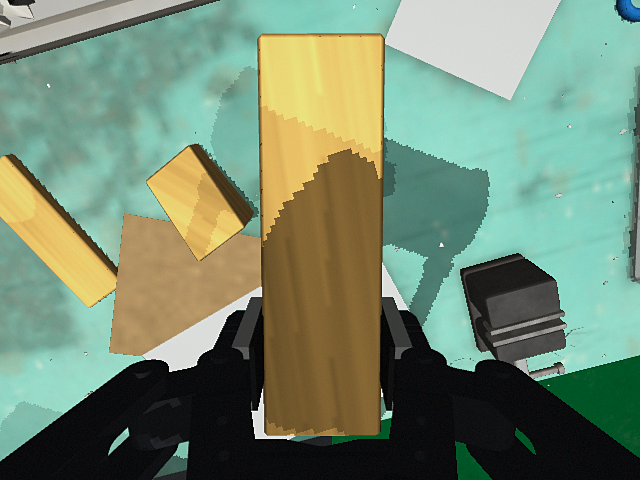

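>>> servo_tool --deltas '[0, 0, 0, 0, 0, -7.9, 0, 0, 0, 0, 0, -7.9, 0, 0, 0, 0, 0, -7.9, 0, 0, 0, 0, 0, -7.9, 0, 0, 0, 0, 0, -7.9, 0.5, -2, 0, 0, 0, 0, 0.5, -3, 0, 0, 0, 0, 0.5, -3, 0, 0, 0, 0, 0.5, -3, 0, 0, 0, 0, 0.5, -3, 0, 0, 0, 0, 0.5, -3, 0, 0, 0, 0, 0.5, -3, 0, 0, 0, 0, 0.5, -3, 0, 0, 0, 0, 0.5, -3, 0, 0, 0, 0, 0.5, -3, 0, 0, 0, 0, 0.5, -3, 0, 0, 0, 0, 0.5, -3, 0, 0, 0, 0, 0.5, -2, 0, 0, 0, 0, 0, 0, 0, 0, 0, 0, 0, 0, 0, 0, 0, 0]'

```text
clock: 7.15
position: [0.3651, 0.1174, 0.1664]
ee_rot: [-0.02, 0.981, 0.193, -0.025]
contact_force: [0.2, 1.3, -1.0]
width: 0.0392
```

```bash
python3 -c "
from h import *
to(.4066,.1916,.11,22.3)"
```

```text
clock 7.15 pos [0.3651 0.1174 0.1664] F [ 0.2   1.3  -1.03] w 0.0392
turn deg [-2.77  2.34 -0.06]
shift cm now [ 6.88 -5.02  5.62]  after turn [ 6.66 -5.29  5.64]
```

>>> servo_tool --deltas '[1.5, -1.3, 0, -2.8, 2.3, 0, 1.5, -1.3, 0.5, 0, 0, 0, 1.5, -1.3, 1, 0, 0, 0, 1.5, -1, 1, 0, 0, 0, 0, 0, 0, 0, 0, 0, 0, 0, 0, 0, 0, 0]'

```text
clock: 7.75
position: [0.4011, 0.1815, 0.1377]
ee_rot: [0.003, 0.982, 0.187, -0.003]
contact_force: [-0.3, -0.7, -1.6]
width: 0.0392
```

```bash
python3 -c "
from h import *
to(.4066,.1916,.085,22.3);grab('wrist','w4');grab('scene','s4');to(.4066,.1916,.085,22.3)"
```

```text
clock 7.75 pos [0.4011 0.1815 0.1377] F [-0.31 -0.74 -1.58] w 0.0392
turn deg [ 0.28  0.38 -0.7 ]
shift cm now [ 0.92 -0.77  5.26]  after turn [ 0.9  -0.73  5.27]
clock 7.85 pos [0.4012 0.1814 0.1381] F [-0.41  0.11 -1.6 ] w 0.039
turn deg [ 0.27  0.31 -0.72]
shift cm now [ 0.9  -0.77  5.31]  after turn [ 0.88 -0.74  5.31]
```

View pics/w4.png

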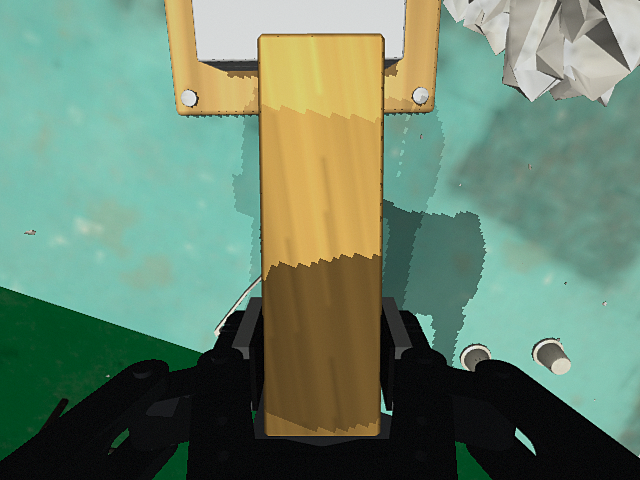

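View pics/s4.png

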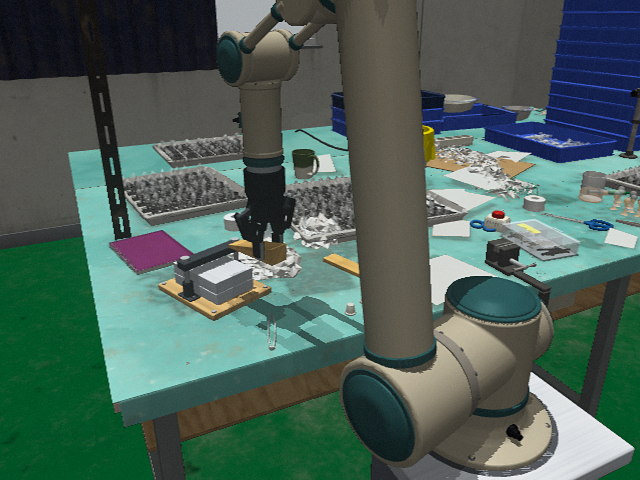

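>>> servo_tool --deltas '[0.9, -0.75, 1, 0.3, 0.3, -0.7, 0, 0, 1.2, 0, 0, 0, 0, 0, 1.2, 0, 0, 0, 0, 0, 1, 0, 0, 0, 0, 0, 0, 0, 0, 0, 0, 0, 0, 0, 0, 0]'

```text
clock: 8.45
position: [0.4084, 0.1914, 0.0924]
ee_rot: [-0.001, 0.981, 0.192, 0.002]
contact_force: [0.4, 0.1, 0.5]
width: 0.039
```

```bash
python3 -c "
from h import *
to(.4066,.1916,.0725,22.3)"
```

```text
clock 8.45 pos [0.4084 0.1914 0.0924] F [0.36 0.12 0.5 ] w 0.039
turn deg [-0.08 -0.26 -0.19]
shift cm now [-0.17 -0.08  1.99]  after turn [-0.16 -0.09  1.99]
```

>>> servo_tool --deltas '[0, -0.1, 0.8, 0, -0.2, -0.2, 0, 0, 0.6, 0, 0, 0, 0, 0, 0, 0, 0, 0, 0, 0, 0.2, 0, 0, 0, 0, 0, 0, 0, 0, 0]'

```text
clock: 8.95
position: [0.4089, 0.1928, 0.076]
ee_rot: [-0.001, 0.981, 0.194, 0.001]
contact_force: [0.2, 1.7, -1.6]
width: 0.039
```

```bash
python3 -c "
from h import *
to(.4066,.1916,.0725,22.3);grab('wrist','w5')"
```

```text
clock 8.95 pos [0.4089 0.1928 0.076 ] F [ 0.17  1.73 -1.59] w 0.039
turn deg [-0.07 -0.18  0.03]
shift cm now [-0.26  0.02  0.35]  after turn [-0.26  0.02  0.35]
```

View pics/w5.png

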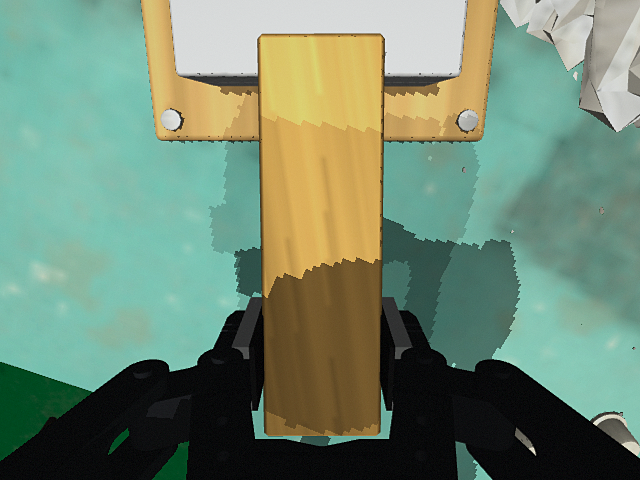

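Wedge (258–383) and block (174–464) share centre column 320 and are parallel. Advancing level, just above the block.

>>> servo_tool --deltas '[1, 0, 0.2, 0, 0, 0, 1.2, 0, 0, 0, 0, 0, 1.2, 0, 0, 0, 0, 0, 1, 0, 0, 0, 0, 0, 0, 0, 0, 0, 0, 0]'

```text
clock: 9.5
position: [0.4558, 0.2118, 0.0749]
ee_rot: [-0.001, 0.981, 0.194, 0.004]
contact_force: [-0.9, 0.1, -1.0]
width: 0.0392
```

```bash
cat >> h.py <<'E'
def pf():
    s=manip.get_state();a=np.radians(22.3);e=np.array([np.cos(a),np.sin(a)]);n=np.array([-e[1],e[0]]);v=s['position'][:2]-[.5588,.254];F=s['contact_force']
    print("press-frame wedge centre est x %.1f y %.1f mm; Fx %.1f Fy %.1f Fz %.1f"%((v@e+.0343)*1e3,v@n*1e3,F[:2]@e,F[:2]@n,F[2]))
    t=np.array([.5588,.254])+e*(-.010-.0343);to(*t,.0712,22.3)
E
python3 -c "
from h import *
pf()"
```

```text
press-frame wedge centre est x -77.1 y 0.0 mm; Fx -0.8 Fy 0.4 Fz -1.0
clock 9.5 pos [0.4558 0.2118 0.0749] F [-0.9   0.09 -0.99] w 0.0392
turn deg [-0.05 -0.45  0.02]
shift cm now [6.7  0.01 0.42]  after turn [6.71 0.   0.37]
```

>>> servo_tool --deltas '[0.7, 0, 0.1, 0, -0.4, 0, 0.7, 0, 0.1, 0, 0, 0, 0.6, 0, 0, 0, 0, 0, 0, 0, 0.1, 0, 0, 0, 0, 0, 0, 0, 0, 0]'

```text
clock: 10.0
position: [0.4758, 0.2201, 0.0714]
ee_rot: [-0.0, 0.981, 0.194, -0.001]
contact_force: [0.1, -1.0, 0.1]
width: 0.0388
```

```bash
python3 -c "
from h import *
pf();grab('wrist','w6');grab('scene','s6')
p=cv2.imread('pics/s6.png');cv2.imwrite('pics/s6z.png',cv2.resize(p[210:330,140:320],None,fx=4,fy=4,interpolation=cv2.INTER_CUBIC))"
```

```text
press-frame wedge centre est x -55.4 y 0.1 mm; Fx -0.3 Fy -1.0 Fz 0.1
clock 10.0 pos [0.4758 0.2201 0.0714] F [ 0.13 -1.05  0.15] w 0.0388
turn deg [-0.05  0.06  0.03]
shift cm now [4.54 0.01 0.01]  after turn [4.54 0.01 0.02]
```

View pics/s6z.png

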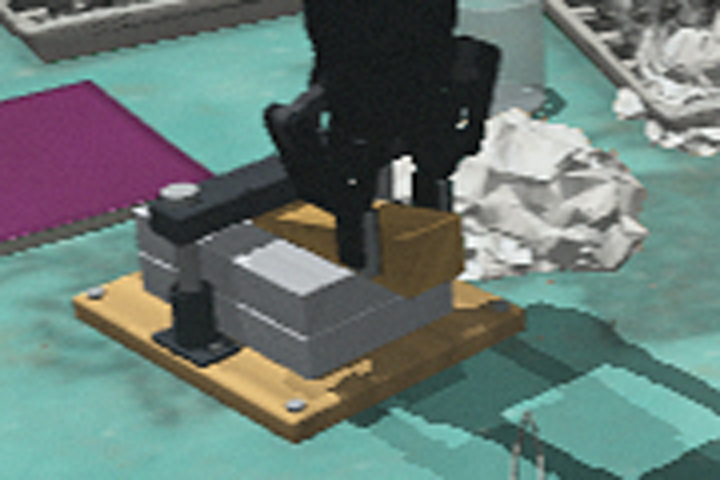

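View pics/w6.png

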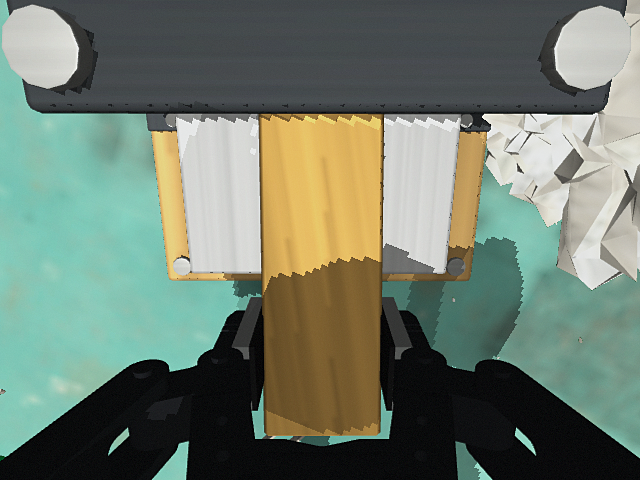

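The thin end is under the bar, centred between the rods. Driving in steps.

>>> servo_tool --deltas '[0.5, 0, 0, 0, 0, 0, 0.5, 0, 0, 0, 0, 0, 0.4, 0, 0, 0, 0, 0, 0.3, 0, 0, 0, 0, 0, 0.3, 0, 0, 0, 0, 0, 0, 0, 0, 0, 0, 0]'

```text
clock: 10.7
position: [0.4924, 0.2271, 0.0714]
ee_rot: [0.0, 0.981, 0.194, -0.004]
contact_force: [-0.8, -0.3, 2.2]
width: 0.0387
```

```bash
python3 -c "
from h import *
pf()"
```

```text
press-frame wedge centre est x -37.3 y 0.3 mm; Fx -0.8 Fy -0.0 Fz 2.2
clock 10.7 pos [0.4924 0.2271 0.0714] F [-0.78 -0.32  2.25] w 0.0387
turn deg [-0.06  0.4   0.04]
shift cm now [ 2.73  0.03 -0.  ]  after turn [2.73 0.03 0.02]
```

>>> servo_tool --deltas '[0.4, 0, 0, 0, 0.3, 0, 0.4, 0, 0, 0, 0, 0, 0.4, 0, 0, 0, 0, 0, 0.4, 0, 0, 0, 0, 0]'

```text
clock: 11.1
position: [0.5006, 0.2309, 0.0713]
ee_rot: [0.001, 0.981, 0.194, -0.008]
contact_force: [-5.6, -1.5, 3.4]
width: 0.0392
```

```bash
python3 -c "
from h import *
pf()"
```

```text
press-frame wedge centre est x -28.3 y 0.7 mm; Fx -5.8 Fy 0.7 Fz 3.4
clock 11.1 pos [0.5006 0.2309 0.0713] F [-5.62 -1.52  3.4 ] w 0.0392
turn deg [-0.08  0.88  0.08]
shift cm now [ 1.83  0.08 -0.02]  after turn [1.83 0.07 0.01]
```

>>> servo_tool --deltas '[0.5, 0, 0, 0, 0.8, 0, 0.5, 0, 0, 0, 0.3, 0, 0.5, 0, 0, 0, 0.3, 0, 0.4, 0, 0, 0, 0.3, 0]'

```text
clock: 11.5
position: [0.5091, 0.2347, 0.0712]
ee_rot: [-0.0, 0.981, 0.195, -0.003]
contact_force: [-5.8, -2.5, 6.2]
width: 0.0388
```

```bash
python3 -c "
from h import *
pf()"
```

```text
press-frame wedge centre est x -19.0 y 1.0 mm; Fx -6.3 Fy -0.1 Fz 6.2
clock 11.5 pos [0.5091 0.2347 0.0712] F [-5.83 -2.48  6.25] w 0.0388
turn deg [-0.07  0.33  0.15]
shift cm now [ 0.9   0.1  -0.01]  after turn [ 0.9  0.1 -0. ]
```

>>> servo_tool --deltas '[0.5, 0, 0, 0, 0.4, 0, 0.5, 0, 0, 0, 0.3, 0, 0.4, 0, 0, 0, 0.3, 0]'

```text
clock: 11.8
position: [0.5142, 0.237, 0.0712]
ee_rot: [0.0, 0.981, 0.195, -0.003]
contact_force: [-7.5, -3.1, 5.8]
width: 0.039
```

```bash
python3 -c "
from h import *
pf()"
```

```text
press-frame wedge centre est x -13.4 y 1.2 mm; Fx -8.1 Fy -0.0 Fz 5.8
clock 11.8 pos [0.5142 0.237  0.0712] F [-7.46 -3.09  5.82] w 0.039
turn deg [-0.06  0.3   0.2 ]
shift cm now [ 0.34  0.12 -0.  ]  after turn [0.34 0.12 0.  ]
```

>>> servo_tool --deltas '[0.4, 0, 0, 0, 0.3, 0, 0.4, 0, 0, 0, 0.3, 0]'

```text
clock: 12.0
position: [0.5164, 0.238, 0.0712]
ee_rot: [0.0, 0.981, 0.195, -0.003]
contact_force: [-6.9, -3.7, 6.1]
width: 0.039
```

```bash
python3 -c "
from h import *
pf()"
```

```text
press-frame wedge centre est x -11.1 y 1.3 mm; Fx -7.8 Fy -0.8 Fz 6.1
clock 12.0 pos [0.5164 0.238  0.0712] F [-6.94 -3.66  6.14] w 0.039
turn deg [-0.05  0.36  0.24]
shift cm now [ 0.1   0.13 -0.  ]  after turn [ 0.11  0.13 -0.  ]
```

>>> servo_tool --deltas '[0.5, 0, 0, 0, 0.3, 0, 0.5, 0, 0, 0, 0.3, 0]'

```text
clock: 12.2
position: [0.5193, 0.2393, 0.0712]
ee_rot: [0.001, 0.981, 0.196, -0.005]
contact_force: [-10.4, -5.1, 10.4]
width: 0.0392
```

```bash
python3 -c "
from h import *
pf()"
```

```text
press-frame wedge centre est x -7.8 y 1.4 mm; Fx -11.6 Fy -0.8 Fz 10.4
clock 12.2 pos [0.5193 0.2393 0.0712] F [-10.42  -5.14  10.42] w 0.0392
turn deg [-0.04  0.55  0.29]
shift cm now [-0.22  0.14 -0.  ]  after turn [-0.22  0.14 -0.  ]
```

>>> servo_tool --deltas '[0.5, 0, 0, 0, 0.4, 0, 0.6, 0, 0, 0, 0.3, 0]'

```text
clock: 12.4
position: [0.5199, 0.2396, 0.0712]
ee_rot: [0.002, 0.98, 0.196, -0.009]
contact_force: [-12.2, -6.0, 11.7]
width: 0.0392
```

```bash
python3 -c "
from h import *
pf()"
```

```text
press-frame wedge centre est x -7.2 y 1.5 mm; Fx -13.6 Fy -0.9 Fz 11.7
clock 12.4 pos [0.5199 0.2396 0.0712] F [-12.22  -6.02  11.75] w 0.0392
turn deg [-0.02  1.05  0.34]
shift cm now [-0.28  0.14  0.  ]  after turn [-0.28  0.15 -0.  ]
```

>>> servo_tool --deltas '[0.8, 0, 0, 0, 1, 0, 0.9, 0, 0, 0, 0.6, 0]'

```text
clock: 12.6
position: [0.5208, 0.2401, 0.0711]
ee_rot: [0.002, 0.98, 0.197, -0.011]
contact_force: [-17.7, -9.1, 14.7]
width: 0.0391
```

Run:
```python
from h import *
pf();grab('wrist','w7');p,d,c=grab('scene','s7');pf()
p=cv2.imread('pics/s7.png');cv2.imwrite('pics/s7z.png',cv2.resize(p[210:330,140:320],None,fx=4,fy=4,interpolation=cv2.INTER_CUBIC))
```

```text
press-frame wedge centre est x -6.1 y 1.6 mm; Fx -19.8 Fy -1.7 Fz 14.7
clock 12.6 pos [0.5208 0.2401 0.0711] F [-17.66  -9.12  14.73] w 0.0391
turn deg [0.   1.3  0.43]
shift cm now [-0.39  0.15  0.  ]  after turn [-0.39  0.16 -0.01]
press-frame wedge centre est x -5.9 y 1.5 mm; Fx -18.9 Fy -0.7 Fz 15.5
clock 12.7 pos [0.521  0.2402 0.0711] F [-17.18  -7.82  15.53] w 0.0388
turn deg [0.   1.3  0.43]
shift cm now [-0.41  0.15 -0.  ]  after turn [-0.41  0.15 -0.01]
```

View pics/s7z.png

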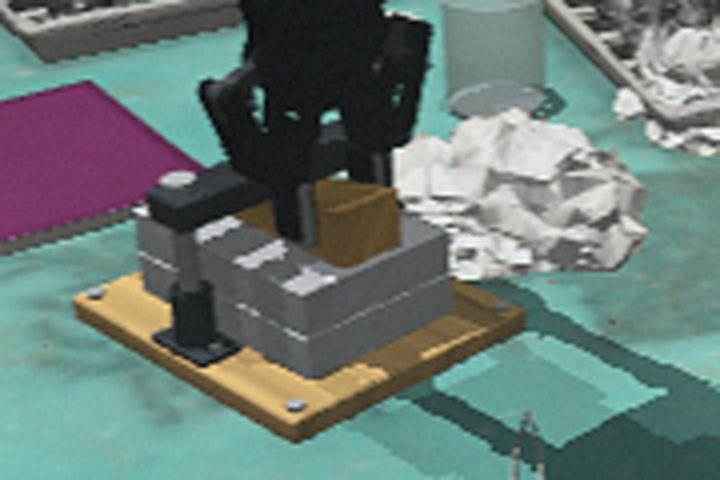

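View pics/w7.png

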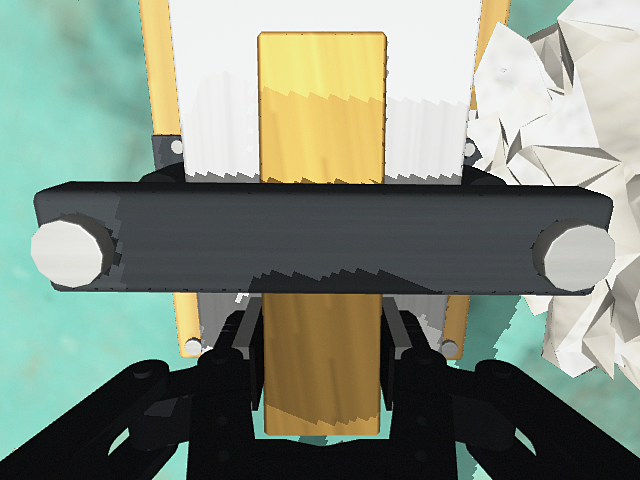

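Push reached 20 N with no further travel. Releasing, then lifting straight up.

>>> servo_tool --deltas '[0, 0, 0, 0, 0, 0, 0, 0, 0, 0, 0, 0, 0, 0, 0, 0, 0, 0, 0, 0, 0, 0, 0, 0, 0, 0, 0, 0, 0, 0]' --jaw 5.6

```text
clock: 13.2
position: [0.5236, 0.2411, 0.0718]
ee_rot: [0.002, 0.98, 0.197, -0.008]
contact_force: [0.4, 0.1, -0.8]
width: 0.056
```

```bash
python3 -c "
from h import *
pf();grab('wrist','w8')"
```

```text
press-frame wedge centre est x -3.2 y 1.5 mm; Fx 0.4 Fy -0.1 Fz -0.8
clock 13.2 pos [0.5236 0.2411 0.0718] F [ 0.41  0.09 -0.82] w 0.056
turn deg [0.01 0.94 0.41]
shift cm now [-0.68  0.14  0.07]  after turn [-0.68  0.15  0.06]
```

View pics/w8.png

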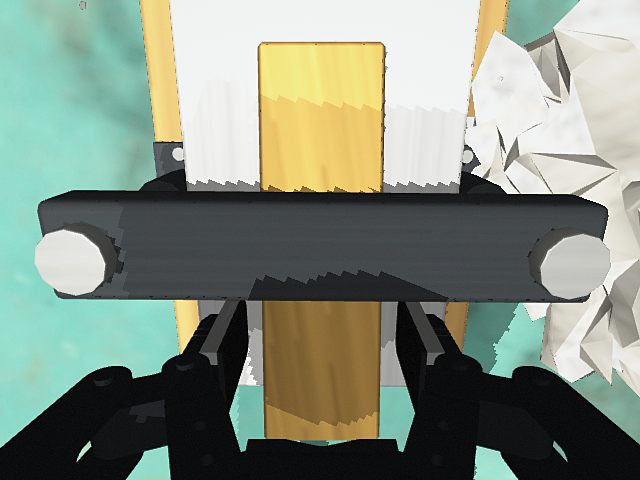

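>>> servo_tool --deltas '[-0.3, 0, -1, 0, 0, 0, -0.3, 0, -2, 0, 0, 0, -0.5, 0, -3, 0, 0, 0, -2, 0, -3, 0, 0, 0, -3, 2, -3, 0, 0, 0, -3, 3, -2, 0, 0, 0, -3, 4, 0, 0, 0, 0, -1, 4, 0, 0, 0, 0, 0, 4, 0, 0, 0, 0, 0, 3, 0, 0, 0, 0, 0, 0, 0, 0, 0, 0, 0, 0, 0, 0, 0, 0]'

```text
clock: 14.45
position: [0.4816, 0.0001, 0.2284]
ee_rot: [0.004, 0.98, 0.198, -0.001]
contact_force: [-0.8, -0.1, -0.2]
width: 0.0561
```

Run:
```python
from h import *
pf()
p,d,c=grab('top','top9');W=world(d,c);z=np.load('pics/top0.npz');W0=world(z['d'],(z['K'],z['R'],z['t']))
grab('scene','s9')
X,Y,Z=W0[...,0],W0[...,1],W0[...,2]
a=np.radians(22.3);e=np.array([np.cos(a),np.sin(a)]);n=np.array([-e[1],e[0]])
def loc(W):
    v=W[...,:2]-[.5588,.254];return v@e,v@n
for nm,w in(("before",W0),("after",W)):
    x,y=loc(w);M=(abs(x)<.011)&(abs(y)<.055)&(w[...,2]>.09);print(nm,"bar top z",np.median(w[M][:,2]),w[M][:,2].mean(),M.sum())
hsv=cv2.cvtColor(p,cv2.COLOR_RGB2HSV);wood=cv2.inRange(hsv,(10,70,60),(30,255,255))>0
x,y=loc(W);M=wood&(abs(x)<.1)&(abs(y)<.045)&(W[...,2]>.068)&(W[...,2]<.12)
A=x[M];B=y[M];print("wedge x",A.min(),A.max(),"y",B.min(),B.max(),"slope dz/dx",np.polyfit(A,W[M][:,2],1))
r=cv2.minAreaRect(np.c_[A,B].astype(np.float32));print(r)
for nm,(l,h) in dict(strip=(-.12,0),chock=(-.24,-.14)).items():
    Q=wood&(W[...,0]>.4)&(W[...,0]<.62)&(W[...,1]>l)&(W[...,1]<h)&(W[...,2]<.06);print(nm,Q.sum(),np.median(W[Q],0))
p=cv2.imread('pics/s9.png');cv2.imwrite('pics/s9z.png',cv2.resize(p[210:330,140:320],None,fx=4,fy=4,interpolation=cv2.INTER_CUBIC))
p=cv2.imread('pics/top9.png');cv2.imwrite('pics/top9z.png',cv2.resize(p[180:320,150:490],None,fx=2.3,fy=2.3,interpolation=cv2.INTER_CUBIC))
```

```text
press-frame wedge centre est x -133.5 y -205.6 mm; Fx -0.8 Fy 0.2 Fz -0.2
clock 14.45 pos [4.816e-01 1.000e-04 2.284e-01] F [-0.8  -0.07 -0.15] w 0.0561
turn deg [0.38 0.23 0.59]
shift cm now [ 12.63 -20.54  15.53]  after turn [ 12.35 -20.56  15.72]
before bar top z 0.10085299176710284 0.10087178579634323 507
after bar top z 0.10740132719597154 0.10737996080727905 513
wedge x -0.07172930300921188 0.05760731333409123 y -0.02071309061988347 0.020096984882119185 slope dz/dx [-0.19215664  0.08703202]
((-0.007069289684295654, -0.00022824667394161224), (0.12931789457798004, 0.040797363966703415), 0.10426464676856995)
strip 261 [ 0.44940195 -0.10752965  0.01549284]
chock 1253 [ 0.49416101 -0.17889298  0.01236746]
```

View pics/s9z.png

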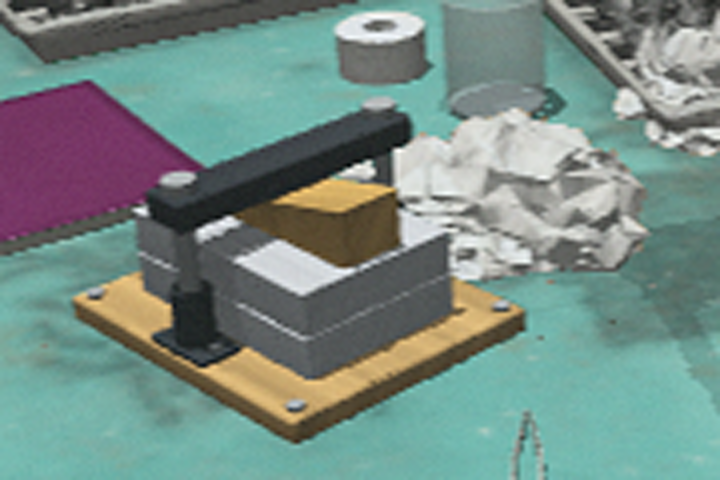

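View pics/top9z.png

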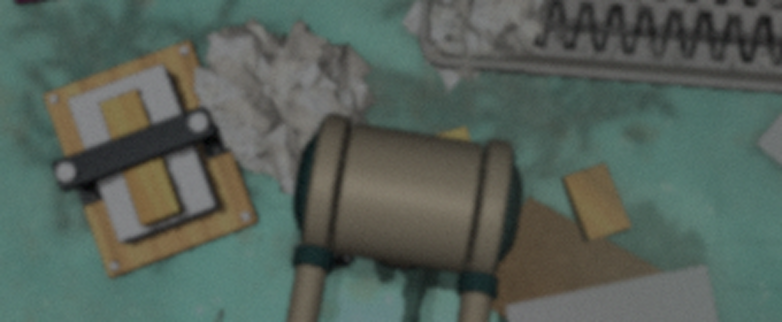

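The bar top rose from 100.9 to 107.4 mm, which is fully up. The wedge centre is at about −7 mm, 0 mm sideways and straight, and the chock sits at the same place in the picture. Handing in.

```bash
python3 -c "
from h import *
print(manip.sign_off(), manip.get_state()['clock'])"
```

```text
the job is handed in; nothing more can be done
the job is handed in; nothing more can be done
```

I drove the wedge under the yoke bar until the push reached about 20 N and it would go no further. Then I let go, moved the arm clear and handed the job in at about 14.6 s.

**Last checks:**
- **Yoke bar:** the top-camera depth shows it 6.5 mm higher than at the start. The full rise is 6 mm, so it is fully up within measuring error.
- **Wedge:** its centre is about 7 mm before the middle of the bar, within 1 mm sideways and about 0.1° off straight. It lies flat on the block. The arm's own position put the wedge at −6 mm and +1.5 mm sideways just before release, which agrees within calibration error.
- **Chock:** it sits at the same place in the before and after pictures.
- **Strip:** the arm mostly hid it in the last top view. The arm never went near it while low, and its visible end is where it was.
- **Press direction:** nothing in the pictures marks which side of the press is −x. I took it to be the side facing the robot. If that is reversed, the wedge is 7 mm past the middle, still within the 10 mm limit.

My colour masks for the strip and chock in the final script also picked up the cardboard and parts of the arm. I ignored those numbers and judged both pieces by eye.

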